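Put the collet tray back on the rails of its own colour

ROBOT

A 6-joint arm with a two-finger parallel gripper is mounted at the origin on the work surface. World frame = base frame: x ahead of the robot, y to its left, z up, the work surface at z = 0. Lengths are in m, angles in rad, forces in N, time in s.
With the tool pointing down it reaches from about 0.375 to 0.975 m from the base axis. Payload 3.8 kg.
Tool frame: the origin (TCP) lies at the very end of the fingers, on their centre line; the grasp point (between the pads) lies 19 mm behind it; z points along the fingers, y is the direction in which the jaws open and shut (so a half turn about z gives the same grasp; the last joint's range is limited). The gripper opens to 85 mm and grips with 20 to 120 N. Pads are 22 mm wide; open, the fingers measure 114 mm over their backs; the gripper's body (76 mm by 85 mm) begins 54 mm behind the grasp point. The pads swing forward as they close: fully open they stand 13 mm farther back than shut.
Start: joints at [-1.227, 0.264, 1.604, -0, 1.274, -0.037], TCP at [0.251, -0.627, 0.231] pointing down, gripper open.
Joint ranges: [-2.63, 2.63], [-0.94, 2.18], [0.31, 2.57], [-1.31, 4.45], [0, 2.66], [-2.55, 2.55]. Speed limits (rad/s): [2.57, 2.57, 3.14, 3.14, 3.14, 3.14].

INTERFACE

Orientations are given as a rotation vector (axis times angle).
In Python, from workcell import bot, viewer gives the robot as it stands.
- The arm moves only by the tool jog_arm, never from a script. Its argument "motion" is a list of rows, each an object of numbers: "dx", "dy", "dz": the shift along the world's x, y, z in cm; "turn": the turn about the world's z in rad. A call has 1 to 12 rows; each row shifts and turns the commanded pose from where the row before left it; what a row does not reach is not made up. A row lasts 1/12 s, in which the tool goes at most 41.7 mm and 7.16 degrees, less where a joint would pass 70% of its speed; a pose out of reach is approached as far as the arm can. A call is refused whole if a number of a shift passes 4.17 or a number of a turn 0.125, either way. A call with a gripper value outside its range is refused whole. "fingers" is the finger opening in cm, from 0 to 8.54, set as the call begins (left out, the last holds). The fingers move at their own pace and stop on an object; "grip_force" is the grip in N (left out, the last holds). Time passes only in rows, so rows that do not move let the fingers close. It gives the time, the measured TCP pose, the force and the opening at its end, in the units of the state.
- bot.read_state(): the state, without advancing time (a new reading comes with each control period).
- viewer.read_camera(name): name is "side" or "top"; returns (picture, depth): 420x560x3 uint8, red, green, blue; 420x560 float32, m along the optical axis (not along the pixel's ray), 0 where there is no reading.
- viewer.camera_info(name): a dict with "vertical_fov" (degrees; the focal length in pixels is half the picture's height over the tangent of half this angle, whatever the lens; pixels are square), "cx", "cy" (the principal point, pixels), "dist" ([k1, k2, p1, p2, k3] as OpenCV has them; the pictures are not rectified), "R" (3x3) and "t" (3): a world point X has camera coordinates R X + t. Camera axes: x right, y down, z forward; pixel columns grow to the right and rows downward; lengths in m; the calibration is good to about 2 mm. A picture is of the moment at which its call begins. camera_info takes no time and is no camera call.
- bot.finish_job(): hands the job in, once; it reports no verdict.
The state is a dict: "time": time; "q": joint angles; "joint_vel": joint speeds; "joint_torque": joint torques, N m; "tool_pos": TCP position; "tcp_rot": TCP orientation; "wrist_force": force on the tool from outside, world axes, zero at the start; "torque": the same for the moment, N m; "width": opening from 0.0 (shut) to 1.0 (fully open).
Only numpy, scipy, OpenCV 4.12 (cv2) and the standard library are available. Lean on these libraries where they do the work, as an engineer would, in place of code of your own. Each camera call takes 0.05 s, during which the arm holds its last target. There are 200 camera calls.

TASK

One of the three collet trays stands on the green mat: pick it up and slide it, level, onto the rack's rail pair of the same colour as its handle, on past the drag of the brake roller. Seat it against the buffers of the rear stop with a firm but measured push of about 17 N, held for half a second; never let the tray bear on the rack with more than 24 N. Then let go, leaving the tray in place and the other two trays, the oil bottle and the chuck where they are.

Things in the scene. Friction and masses are not known exactly. Their poses are not given: they have to be found in the camera images.
- mat: thin green bench mat, 240 mm (x) by 180 mm (y) and 1 mm thick, fixed on the bench; origin at its centre. The tray to be put away is the one that stands on it.
- rack: open rack fixed on the bench, 100 mm deep (x), 166 wide (y), 230 high; origin between its feet, +x = push-in direction, z up. Three painted C-rail pairs 60 mm apart in height. Its stop frame, clamped 68 to 90 mm inside the rails' mouth, is not measured: find it by feel. Its rubber buffers meet the middle of the tray's rear edge, give 1 mm per 9 N.
- brake_yellow: sprung rubber brake roller, 28 mm across, in the yellow pair's +y rail (every pair has one, 63 mm behind the mouth). It rubs on the tray's edge once the tray's rear edge is about 53 mm inside the rails and from there on gives 1 to 7 N of drag, which is not yet the stop. Origin on its axis.
- handle_blue (a point): centre of the blue tray's blue handle bar, 26 mm above the tray's underside. Bar 14 mm wide (y), 16 high, 95 long (x), reaching 32 mm further to -x. This point lies 60 mm to -x of the plate's front edge, 150 mm of its rear edge. Axes as the tray's.
- tray_blue: blue collet tray, loose, about 0.24 kg: plate 90 mm (x) by 130 (y), 5 thick; block and collets on its middle 92 mm, up to 37 mm high; blue handle at -x. Origin: centre of the plate's underside, 105 mm to +x of and 26 below the handle point. x from handle to tray (rear edge enters first), z up. It balances about 77 mm to +x of the handle point.
- rails_blue (a point): lowest rail pair, blue: point midway between its two rails, at their mouth (flared guides reach 13 mm further out), level with the ledges' top face on which the plate rides, 55 mm above the rack's origin. Axes as the rack's. Channel 10 mm high (plate 5), 134 wide between webs (plate 130); ledges and lips reach 12 mm inwards; 100 mm long.
- handle_yellow (a point): centre of the yellow tray's yellow handle bar, 26 mm above the tray's underside. Bar 14 mm wide (y), 16 high, 95 long (x), reaching 32 mm further to -x. This point lies 60 mm to -x of the plate's front edge, 150 mm of its rear edge. Axes as the tray's.
- tray_yellow: yellow collet tray, loose, about 0.24 kg: plate 90 mm (x) by 130 (y), 5 thick; block and collets on its middle 92 mm, up to 37 mm high; yellow handle at -x. Origin: centre of the plate's underside, 105 mm to +x of and 26 below the handle point. x from handle to tray (rear edge enters first), z up. It balances about 77 mm to +x of the handle point.
- rails_yellow (a point): middle rail pair, yellow: point midway between its two rails, at their mouth (flared guides reach 13 mm further out), level with the ledges' top face on which the plate rides, 115 mm above the rack's origin. Axes as the rack's. Channel 10 mm high (plate 5), 134 wide between webs (plate 130); ledges and lips reach 12 mm inwards; 100 mm long.
- handle_red (a point): centre of the red tray's red handle bar, 26 mm above the tray's underside. Bar 14 mm wide (y), 16 high, 95 long (x), reaching 32 mm further to -x. This point lies 60 mm to -x of the plate's front edge, 150 mm of its rear edge. Axes as the tray's.
- tray_red: red collet tray, loose, about 0.24 kg: plate 90 mm (x) by 130 (y), 5 thick; block and collets on its middle 92 mm, up to 37 mm high; red handle at -x. Origin: centre of the plate's underside, 105 mm to +x of and 26 below the handle point. x from handle to tray (rear edge enters first), z up. It balances about 77 mm to +x of the handle point.
- rails_red (a point): top rail pair, red: point midway between its two rails, at their mouth (flared guides reach 13 mm further out), level with the ledges' top face on which the plate rides, 175 mm above the rack's origin. Axes as the rack's. Channel 10 mm high (plate 5), 134 wide between webs (plate 130); ledges and lips reach 12 mm inwards; 100 mm long.
- oiler: yellow oil bottle, 48 mm across, 120 mm high, standing loose; origin at the centre of its underside. Bystander.
- chuck: small steel chuck, 60 mm across, 42 mm high, standing loose; origin at the centre of its underside. Bystander.
Things that resemble listed ones, but are neither listed nor needed, are in the scene too. Leave any orange or pink look-alike of the tray_red alone.

How it is judged:
By the outcome, as a careful person would: the job done as asked, in the order asked, and still so for the second after the job is handed in, with the robot touching nothing.
It also fails if it takes over 72 s, if anything falls off the work surface, if the arm or the gripper's body presses on something with over 40 N, if the wrist force passes 120 N, or if a joint passes its speed limit or range.

## Working session

There is one attempt and no reset: what is moved stays moved. The work goes in short steps, Python scripts to look and compute and a tool call to move; the robot and the scene stay as the last step left them, time stands still between calls to the robot, and variables do not carry over. Pictures are saved under pics/ and viewed, about 8 in all and at most 12, crops included, and the job is handed in when it is done.

Besides the shell and the picture viewer there is one more tool, called after "Call:" in YAML: its name, and indented under it one key for each argument. jog_arm: Moves the arm, as the interface text tells. Its arguments: {"type":"object","properties":{"motion":{"type":"array"},"fingers":{"type":"number"},"grip_force":{"type":"number"}},"required":["motion"]}

```bash
mkdir -p pics; ls; python3 - <<'E'
from workcell import bot, viewer
import cv2, numpy as np
for n in ("top","side"):
    p,d=viewer.read_camera(n); np.save(f"pics/{n}_d.npy",d); np.save(f"pics/{n}_p.npy",p)
    cv2.imwrite(f"pics/{n}0.png",cv2.resize(p[:,:,::-1],(800,600),interpolation=cv2.INTER_CUBIC))
    print(n,viewer.camera_info(n))
print(bot.read_state())
E
```

```text
pics
top {'vertical_fov': 46.43856368597666, 'cx': 276.59245328544654, 'cy': 213.51950583051183, 'dist': array([-0.06302595,  0.        ,  0.        ,  0.        ,  0.        ]), 'R': array([[ 0.04876069, -0.99879432, -0.00568291],
       [-0.97267954, -0.0461913 , -0.22751017],
       [ 0.22697337,  0.01662121, -0.97375912]]), 't': array([-0.00179487,  0.5577841 ,  1.53765542])}
side {'vertical_fov': 48.85878348010934, 'cx': 281.93547950693426, 'cy': 210.7496329834198, 'dist': array([-0.11624686,  0.        ,  0.        ,  0.        ,  0.        ]), 'R': array([[-0.99486386, -0.10104858, -0.00592334],
       [-0.06337056,  0.66740345, -0.74199515],
       [ 0.07893082, -0.7378088 , -0.67037908]]), 't': array([0.51491832, 0.12714303, 1.55657769])}
{'time': 0.1, 'q': array([-1.22689620e+00,  2.64710463e-01,  1.60524058e+00, -2.00827638e-06,
        1.27368152e+00, -3.69265127e-02]), 'joint_vel': array([ 4.75252100e-04, -5.77304227e-04, -4.09894644e-03,  6.29533550e-04,
        4.19939326e-05, -3.38892706e-04]), 'joint_torque': array([ 9.36704200e-04, -5.16704750e+01, -3.68590271e+01, -1.04746735e-05,
        6.31075280e-03,  6.57265335e-07]), 'tool_pos': array([ 0.25064954, -0.62603216,  0.23006281]), 'tcp_rot': array([-3.08283239e+00, -5.94212194e-01,  4.92548597e-04]), 'wrist_force': array([ 0.34587988, -0.5952134 , -1.20762629]), 'torque': array([-0.01417611, -0.06217321, -0.00494565]), 'width': 1.0023736475874911}
```

View pics/top0.png

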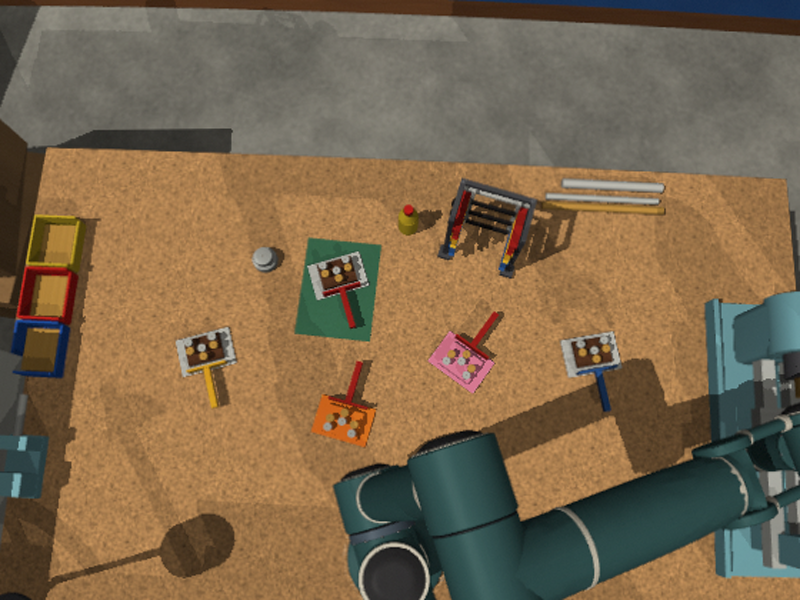

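View pics/side0.png

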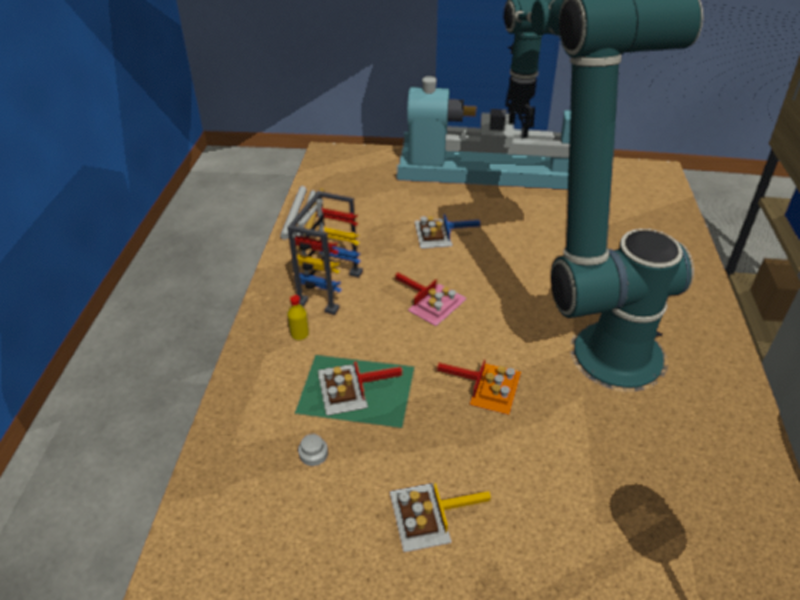

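Red tray stands on the mat (top view: plate ~(338,275), handle ~(348,308)); the rack is at ~(490,225) with its mouth toward the robot. The task is therefore red tray to the top rails. Next: point clouds and enlarged crops of the rack.

```bash
cat > h.py <<'E'
import numpy as np, cv2
from workcell import bot, viewer
def cam(n):
    c=viewer.camera_info(n); f=210/np.tan(np.radians(c["vertical_fov"])/2)
    return np.array([[f,0,c["cx"]],[0,f,c["cy"]],[0,0,1]]),np.array(c["dist"]),np.array(c["R"]),np.array(c["t"])
def cloud(n,d):
    K,D,R,t=cam(n); v,u=np.mgrid[0:420,0:560]
    uv=cv2.undistortPoints(np.stack([u,v],-1).reshape(-1,1,2).astype(float),K,D).reshape(420,560,2)
    X=(np.dstack([uv,np.ones((420,560))])*d[...,None]-t)@R
    X[d<=0]=np.nan
    return X
def ray(n,uv,z):
    K,D,R,t=cam(n); p=cv2.undistortPoints(np.array(uv,float).reshape(-1,1,2),K,D).reshape(-1,2)
    r=np.c_[p,np.ones(len(p))]@R; o=-R.T@t
    return o+r*((z-o[2])/r[:,2])[:,None]
def proj(n,X):
    K,D,R,t=cam(n); return cv2.projectPoints(np.array(X,float).reshape(-1,1,3),cv2.Rodrigues(R)[0],t,K,D)[0].reshape(-1,2)
E
python3 - <<'E'
from h import *
for n in ("top","side"):
    p=np.load(f"pics/{n}_p.npy"); d=np.load(f"pics/{n}_d.npy"); X=cloud(n,d)
    hsv=cv2.cvtColor(p,cv2.COLOR_RGB2HSV)
    H,S,V=[hsv[...,i].astype(int) for i in range(3)]
    red=((H<5)|(H>172))&(S>150)&(V>50)
    x,y,z=X[...,0],X[...,1],X[...,2]
    v,u=np.mgrid[0:420,0:560]
    # rough regions by pixels (pic*0.7)
    tr=(u>205,u<262,v>170,v<232) if n=="top" else (u>215,u<285,v>250,v<290)
    m=red&np.logical_and.reduce(tr)
    P=X[m]; P=P[~np.isnan(P[:,0])]
    print(n,"tray red",len(P),"z pct",np.percentile(P[:,2],[5,50,95]).round(4))
    T=P[P[:,2]>0.026]; c=T.mean(0); w,vv=np.linalg.eigh(np.cov(T[:,:2].T)); a=vv[:,1]; print(c.round(4),"axis",a,np.degrees(np.arctan2(a[1],a[0])), np.percentile((T-c)[:,:2]@a,[1,99]).round(4))
    rk=(u>300,u<380,v>120,v<200) if n=="top" else (u>195,u<255,v>130,v<220)
    m=red&np.logical_and.reduce(rk); P=X[m]; P=P[~np.isnan(P[:,0])]
    print("rack red",len(P),np.percentile(P,[2,50,98],axis=0).round(4).tolist())
    k,lab=cv2.connectedComponents(m.astype(np.uint8))
    for i in range(1,k):
        mm=lab==i
        if mm.sum()>25:
            Q=X[mm]; Q=Q[~np.isnan(Q[:,0])]; w,vv=np.linalg.eigh(np.cov(Q[:,:2].T)); a=vv[:,1]
            print(" comp",mm.sum(),np.median(Q,0).round(4),np.degrees(np.arctan2(a[1],a[0])).round(2),Q.min(0).round(3),Q.max(0).round(3))
    x0,y0=(300,115) if n=="top" else (190,120)
    cr=p[y0:y0+90,x0:x0+100,::-1]; c2=p[165:245,200:275,::-1] if n=="top" else p[245:300,200:300,::-1]
    cv2.imwrite(f"pics/{n}_rack.png",cv2.resize(cr,(660,594),interpolation=cv2.INTER_CUBIC))
    cv2.imwrite(f"pics/{n}_tray.png",cv2.resize(c2,None,fx=7,fy=7,interpolation=cv2.INTER_CUBIC))
E
```

```text
top tray red 186 z pct [0.0115 0.0316 0.0391]
[0.5688 0.144  0.0331] axis [-0.94100348 -0.33839689] -160.22076578026008 [-0.0364  0.0618]
rack red 364 [[0.6563, -0.246, 0.1827], [0.7178, -0.2129, 0.201], [0.7822, -0.0937, 0.208]]
 comp 178 [ 0.7332 -0.1071  0.201 ] 166.91 [ 0.683 -0.128  0.176] [ 0.79 -0.09  0.21]
 comp 188 [ 0.704  -0.2307  0.201 ] 164.75 [ 0.653 -0.256  0.164] [ 0.756 -0.21   0.209]
side tray red 180 z pct [0.022  0.0331 0.0398]
[0.561  0.1446 0.0341] axis [-0.94411921 -0.32960418] -160.75524724094348 [-0.0439  0.0529]
rack red 282 [[0.6633, -0.2407, 0.1162], [0.7304, -0.1137, 0.1971], [0.7843, 0.015, 0.2075]]
 comp 122 [ 0.6991 -0.2268  0.1946] 166.32 [ 0.658 -0.246  0.167] [ 0.745 -0.21   0.209]
 comp 103 [ 0.7502 -0.1065  0.2003] 163.28 [ 0.721 -0.153  0.144] [ 0.787 -0.093  0.208]
 comp 34 [0.7677 0.0103 0.1208] 104.32 [ 0.758 -0.108  0.029] [0.799 0.019 0.126]
```

View pics/top_rack.png

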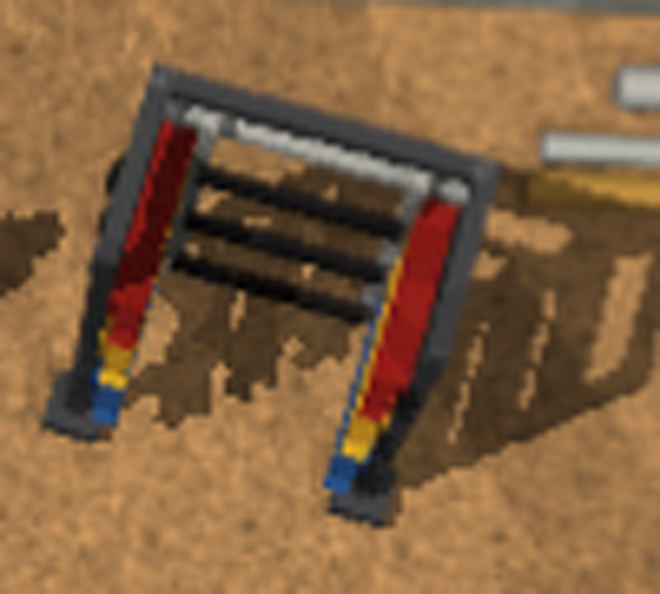

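View pics/side_rack.png

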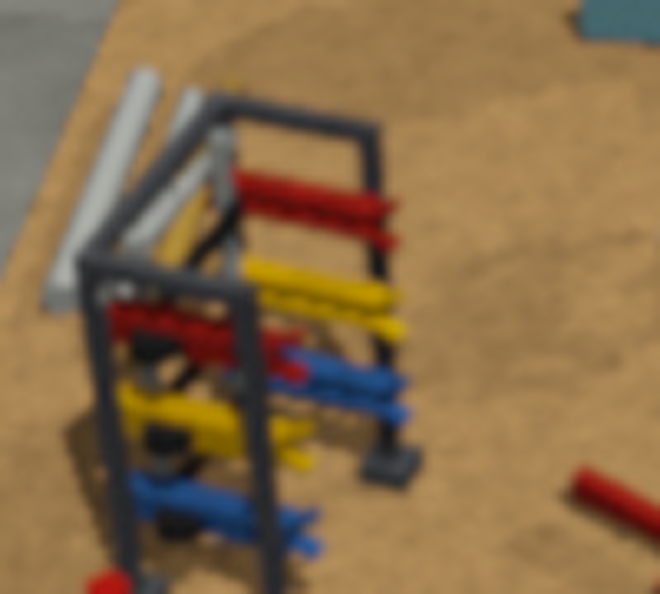

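View pics/top_tray.png

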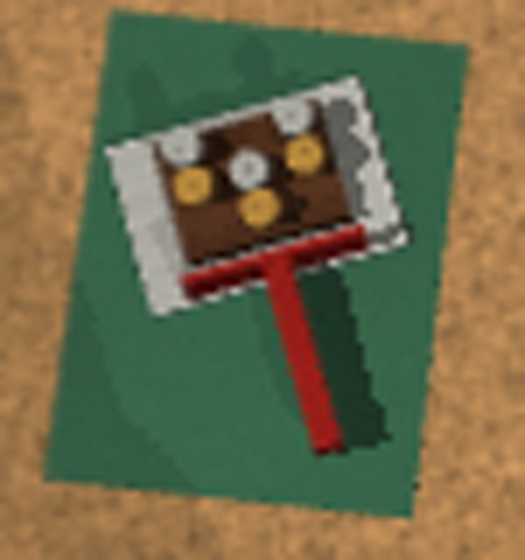

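```bash
cat > m.py <<'E'
from h import *
from scipy.optimize import least_squares
def fit(obs,x0):  # obs: list (cam, local xyz, uv); pose x,y,yaw
    def res(q):
        c,s=np.cos(q[2]),np.sin(q[2]); r=[]
        for n,l,uv in obs: r.append(proj(n,[q[0]+c*l[0]-s*l[1],q[1]+s*l[0]+c*l[1],l[2]])[0]-uv)
        return np.concatenate(r)
    o=least_squares(res,x0,loss="soft_l1"); return o.x,o.fun.reshape(-1,2)
E
python3 - <<'E'
from m import *
U=lambda o,s,l:[np.array(o)+(np.array(p)+.5)/s-.5 for p in l]
tc=U((200,165),7,[(107,150),(355,78),(408,242),(155,315),(325,452)])
loc=[(.045,.065,.006),(.045,-.065,.006),(-.045,-.065,.006),(-.045,.065,.006),(-.137,0,.031)]
q,r=fit([("top",l,p) for l,p in zip(loc,tc)],[.62,.16,.3]); print("tray",q.round(4),r.round(1).tolist())
print("handle pt",q[:2]-.105*np.array([np.cos(q[2]),np.sin(q[2])]))
tr=U((300,115),6.6,[(155,65),(498,160)]); sr=U((190,120),6.6,[(80,255),(255,285),(222,97),(380,125)])
L=[(.05,.083,.23),(.05,-.083,.23)]; S=[(.05,.083,.23),(-.05,.083,.23),(.05,-.083,.23),(-.05,-.083,.23)]
ot=[("top",l,p) for l,p in zip(L,tr)]; os=[("side",l,p) for l,p in zip(S,sr)]
for nm,o in (("top",ot),("side",os),("both",ot+os)):
    q,r=fit(o,[.72,-.17,-.25]); print(nm,q.round(4),r.round(1).tolist())
# depth check
c,s=np.cos(q[2]),np.sin(q[2])
for n in ("top","side"):
    p=np.load(f"pics/{n}_p.npy"); X=cloud(n,np.load(f"pics/{n}_d.npy"))
    l=X-[q[0],q[1],0]; l=np.dstack([c*l[...,0]+s*l[...,1],-s*l[...,0]+c*l[...,1],X[...,2]])
    top=l[(abs(l[...,2]-.23)<.008)&(abs(l[...,0])<.09)&(abs(l[...,1])<.12)]
    print(n,"bars z",np.median(top[:,2]),np.percentile(top,[1,99],axis=0).round(4).tolist())
    hsv=cv2.cvtColor(p,cv2.COLOR_RGB2HSV).astype(int)
    red=((hsv[...,0]<5)|(hsv[...,0]>172))&(hsv[...,1]>150)&(abs(l[...,0])<.1)&(abs(l[...,1])<.11)&(l[...,2]>.15)
    P=l[red]
    for sg in (1,-1):
        Q=P[P[:,1]*sg>0]; print(" red side",sg,len(Q),np.percentile(Q,[2,50,98],axis=0).round(4).tolist(),np.polyfit(Q[:,0],Q[:,1],1))
E
```

```text
tray [0.6378 0.1685 0.3351] [[-0.4, -0.3], [0.5, -0.2], [0.0, 0.4], [-0.5, 0.5], [0.3, -0.4]]
handle pt [0.53860432 0.13394085]
top [ 0.737  -0.1739 -0.2414] [[-0.3, -0.1], [0.3, 0.1]]
side [ 0.7338 -0.1928 -0.2489] [[-0.2, 0.1], [0.0, 1.3], [-0.5, -1.1], [0.8, -0.4]]
both [ 0.7341 -0.1817 -0.2201] [[1.7, 1.3], [2.6, 0.5], [-0.6, 2.4], [0.1, 3.2], [-2.0, 0.6], [-0.2, 1.0]]
top bars z 0.23416984447993294 [[-0.056, -0.0716, 0.2221], [0.0492, 0.0913, 0.2379]]
 red side 1 177 [[-0.0659, 0.0645, 0.1827], [-0.0161, 0.0724, 0.201], [0.0367, 0.0811, 0.2079]] [-0.00823827  0.07238572]
 red side -1 187 [[-0.0699, -0.0634, 0.1812], [-0.0201, -0.0543, 0.201], [0.0315, -0.0457, 0.2079]] [-0.04484596 -0.05536561]
side bars z 0.2341527678911945 [[-0.0588, -0.0749, 0.2223], [0.0456, 0.0925, 0.2379]]
 red side 1 124 [[-0.0636, 0.0647, 0.183], [-0.0073, 0.0775, 0.2002], [0.0357, 0.0849, 0.2076]] [-0.02333176  0.07636781]
 red side -1 122 [[-0.0645, -0.0621, 0.1849], [-0.0243, -0.0507, 0.1946], [0.0204, -0.0405, 0.2073]] [-0.01806749 -0.05189131]
```

```bash
python3 - <<'E'
from m import *
for n in ("top","side"):
    p=np.load(f"pics/{n}_p.npy"); X=cloud(n,np.load(f"pics/{n}_d.npy")); hsv=cv2.cvtColor(p,cv2.COLOR_RGB2HSV).astype(int)
    desk=X[(abs(X[...,0]-.6)<.06)&(abs(X[...,1]+.2)<.15)&(abs(X[...,2])<.02)]; print(n,"desk z",np.median(desk[:,2]),desk[:,2].std())
    for yaw in (-.245,):
        c,s=np.cos(yaw),np.sin(yaw); l=X-[.734,-.172,0]; l=np.dstack([c*l[...,0]+s*l[...,1],-s*l[...,0]+c*l[...,1],X[...,2]])
    near=(abs(l[...,0])<.09)&(abs(l[...,1])<.12)
    B=l[near&(l[...,2]>.215)]
    print("bar z hist",np.histogram(B[:,2],bins=np.arange(.215,.262,.005))[0])
    for nm,m in (("rear",B[:,0]>.035),("L",(B[:,1]>.06)&(B[:,0]<.03)),("R",(B[:,1]<-.06)&(B[:,0]<.03))):
        Q=B[m]; print(nm,len(Q),Q.mean(0).round(4),np.percentile(Q,[3,97],axis=0).round(4).tolist(),"slope",np.polyfit(*( (Q[:,1],Q[:,0]) if nm=="rear" else (Q[:,0],Q[:,1])),1)[0].round(3))
    for col,a,b in (("red",172,5),("yel",20,32),("blu",105,125)):
        h=hsv[...,0]; m=((h>a)|(h<b)) if a>b else ((h>a)&(h<b))
        m=m&(hsv[...,1]>150)&near&(l[...,2]>.03)
        for sg in (1,-1):
            Q=l[m&(l[...,1]*sg>0)]
            if len(Q)>8: print(col,sg,len(Q),np.percentile(Q,[3,50,97],axis=0).round(4).tolist(),"slope",np.polyfit(Q[:,0],Q[:,1],1)[0].round(3))
E
```

```text
top desk z -0.000178803633553248 0.0040416983189294755
bar z hist [ 84  49  18  45 151 249  49   3   0]
rear 369 [ 0.0413 -0.0021  0.2346] [[0.0356, -0.0765, 0.2164], [0.0493, 0.0735, 0.2468]] slope 0.004
L 105 [-0.0149  0.0766  0.2402] [[-0.0509, 0.0715, 0.2223], [0.0266, 0.082, 0.2465]] slope -0.004
R 113 [-0.0161 -0.0783  0.2396] [[-0.052, -0.0841, 0.2219], [0.0254, -0.0731, 0.2467]] slope -0.011
red 1 177 [[-0.0649, 0.0551, 0.1836], [-0.0154, 0.0627, 0.201], [0.0355, 0.0708, 0.2075]] slope 0.016
red -1 187 [[-0.0654, -0.073, 0.186], [-0.0164, -0.0642, 0.201], [0.0347, -0.0563, 0.2074]] slope -0.021
yel 1 9 [[-0.0654, 0.0549, 0.116], [-0.062, 0.0593, 0.1203], [-0.0603, 0.0662, 0.1371]] slope 0.382
yel -1 12 [[-0.0664, -0.067, 0.1181], [-0.0642, -0.0623, 0.1229], [-0.0465, -0.0559, 0.1443]] slope 0.266
blu 1 20 [[-0.0663, 0.0558, 0.0567], [-0.0625, 0.0623, 0.0802], [-0.0505, 0.0699, 0.0899]] slope 0.538
blu -1 18 [[-0.0678, -0.0665, 0.0598], [-0.0633, -0.0621, 0.0778], [-0.057, -0.0561, 0.0882]] slope -0.032
side desk z 0.0022089330337028623 0.0030319427810886275
bar z hist [ 43  4
[... 253 characters left out ...]
2367] [[-0.0545, -0.0859, 0.2173], [0.029, -0.0692, 0.2452]] slope 0.025
red 1 125 [[-0.0609, 0.0557, 0.1831], [-0.0068, 0.068, 0.2001], [0.035, 0.0745, 0.2074]] slope -0.01
red -1 123 [[-0.0592, -0.0718, 0.185], [-0.0206, -0.0607, 0.1945], [0.0224, -0.0529, 0.2064]] slope 0.002
yel 1 157 [[-0.0627, 0.0525, 0.1222], [-0.0106, 0.0664, 0.1418], [0.0374, 0.0738, 0.1571]] slope -0.013
yel -1 157 [[-0.0616, -0.0748, 0.1216], [-0.0219, -0.0631, 0.1396], [0.0211, -0.0548, 0.1468]] slope -0.028
blu 1 103 [[-0.0545, 0.0555, 0.0682], [-0.0001, 0.0669, 0.0807], [0.0372, 0.073, 0.088]] slope 0.004
blu -1 72 [[-0.0597, -0.0699, 0.0627], [-0.0354, -0.0614, 0.0745], [-0.0086, -0.0544, 0.0869]] slope -0.067
```

```bash
python3 - <<'E'
from m import *
U=lambda o,s,l:[np.array(o)+(np.array(p)+.5)/s-.5 for p in l]
tr=U((300,115),6.6,[(155,65),(498,160)]); sr=U((190,120),6.6,[(80,255),(255,285),(222,97),(380,125)])
L=[(.05,.083,0),(.05,-.083,0)]; S=[(.05,.083,0),(-.05,.083,0),(.05,-.083,0),(-.05,-.083,0)]
obs=[("top",l,p) for l,p in zip(L,tr)]+[("side",l,p) for l,p in zip(S,sr)]
def res(q):
    c,s=np.cos(q[2]),np.sin(q[2])
    return np.concatenate([proj(n,[q[0]+c*l[0]-s*l[1],q[1]+s*l[0]+c*l[1],q[3]])[0]-uv for n,l,uv in obs])
o=least_squares(res,[.73,-.17,-.245,.235],loss="soft_l1"); print(o.x.round(4),o.fun.reshape(-1,2).round(1).tolist())
# project rack model points (z offset .0115) for check overlay
zo=.0115; q=(.7325,-.1725,-.245); c,s=np.cos(q[2]),np.sin(q[2])
W=lambda l:[q[0]+c*l[0]-s*l[1],q[1]+s*l[0]+c*l[1],l[2]+zo]
P=[]
for n,(x0,y0) in (("top",(300,115)),("side",(190,120))):
    p=np.load(f"pics/{n}_p.npy"); im=cv2.resize(p[y0:y0+90,x0:x0+100,::-1],(400,360),interpolation=cv2.INTER_CUBIC)
    def pl(pts,col):
        v=((proj(n,[W(a) for a in pts])-[x0,y0]+.5)*4-.5); cv2.polylines(im,[np.round(v*16).astype(int)],False,col,1,cv2.LINE_AA,4)
    pl([(-.05,.083,.23),(.05,.083,.23),(.05,-.083,.23),(-.05,-.083,.23)],(255,255,0))
    for sg in (1,-1):
        pl([(-.05,sg*.083,.23),(-.05,sg*.083,0)],(255,255,0))
        for z in (.055,.115,.175): pl([(-.063,sg*.055,z),(.05,sg*.055,z)],(255,255,255)); pl([(-.05,sg*.055,z+.013),(.05,sg*.055,z+.013)],(0,255,0))
    P.append(im)
cv2.imwrite("pics/ov.png",np.hstack(P))
E
```

```text
[ 0.7297 -0.1724 -0.2408  0.2442] [[-0.5, 0.3], [0.7, 0.5], [-0.8, 0.4], [-0.0, 1.6], [-1.1, -1.4], [0.7, -0.7]]
```

View pics/ov.png

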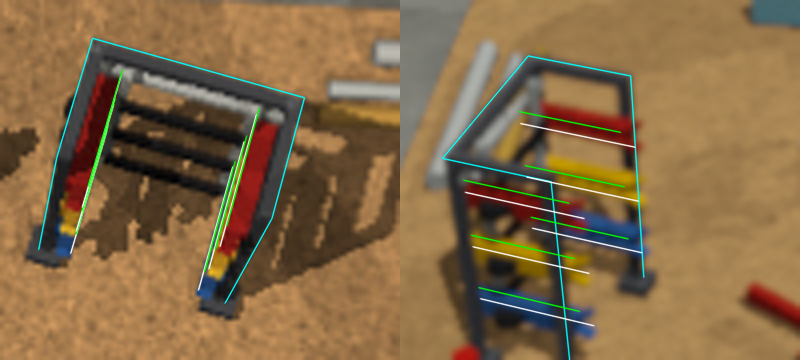

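Images show the whole rack sitting ~12 mm higher than if its feet were at z=0, so the red ledge is near z≈0.187. Mouth is at about (0.684,-0.160), yaw -0.245. The tray handle point is (0.539,0.134), yaw 0.336. Moving to the tray now.

Call:
jog_arm:
  motion:
    - {"dx": 1.5, "dy": 3.7, "turn": -0.045}
    - {"dx": 1.5, "dy": 3.7}
    - {"dx": 1.5, "dy": 3.7}
    - {"dx": 1.5, "dy": 3.7}
    - {"dx": 1.5, "dy": 3.7}
    - {"dx": 1.5, "dy": 3.7}
    - {"dx": 1.5, "dy": 3.7}
    - {"dx": 1.5, "dy": 3.7}
    - {"dx": 1.5, "dy": 3.7}
    - {"dx": 1.5, "dy": 3.7}
    - {"dx": 1.5, "dy": 3.7}
    - {"dx": 1.5, "dy": 3.7}
  fingers: 5
  grip_force: 100

```text
validation failed for argument at $.mo...
```

Call:
jog_arm:
  motion:
    - {"dx": 1.5, "dy": 3.7}
    - {"dx": 1.5, "dy": 3.7}
    - {"dx": 1.5, "dy": 3.7}
    - {"dx": 1.5, "dy": 3.7}
    - {"dx": 1.5, "dy": 3.7}
    - {"dx": 1.5, "dy": 3.7}
    - {"dx": 1.5, "dy": 3.7}
    - {"dx": 1.5, "dy": 3.7}
    - {"dx": 1.1, "dy": 2.9, "dz": -2}
    - {"dz": -3}
    - {"dz": -3}
    - {}

```text
validation failed for argument at $.mo...
```

Call:
jog_arm:
  motion:
    - {"dx": 1.5, "dy": 3.7, "dz": 0, "turn": -0.045}
    - {"dx": 1.5, "dy": 3.7, "dz": 0, "turn": 0}
  fingers: 5
  grip_force: 100

```text
time: 0.27
tool_pos: [0.2802, -0.5527, 0.2298]
tcp_rot: [-3.097, -0.517, 0.001]
wrist_force: [1.3, -0.6, -0.2]
width: 0.748
```

Call:
jog_arm:
  motion:
    - {"dx": 1.5, "dy": 3.7, "dz": 0, "turn": 0}
    - {"dx": 1.5, "dy": 3.7, "dz": 0, "turn": 0}
    - {"dx": 1.5, "dy": 3.7, "dz": 0, "turn": 0}
    - {"dx": 1.5, "dy": 3.7, "dz": 0, "turn": 0}
    - {"dx": 1.5, "dy": 3.7, "dz": 0, "turn": 0}
    - {"dx": 1.5, "dy": 3.7, "dz": 0, "turn": 0}
    - {"dx": 1.5, "dy": 3.7, "dz": 0, "turn": 0}
    - {"dx": 1.5, "dy": 3.7, "dz": 0, "turn": 0}
    - {"dx": 1.5, "dy": 3.7, "dz": 0, "turn": 0}
    - {"dx": 1.5, "dy": 3.7, "dz": 0, "turn": 0}

```text
time: 1.1
tool_pos: [0.4309, -0.1807, 0.231]
tcp_rot: [-3.097, -0.524, 0.0]
wrist_force: [0.8, 0.1, -0.4]
width: 0.586
```

Call:
jog_arm:
  motion:
    - {"dx": 1.5, "dy": 3.7, "dz": 0, "turn": 0}
    - {"dx": 1.5, "dy": 3.7, "dz": 0, "turn": 0}
    - {"dx": 1.5, "dy": 3.7, "dz": 0, "turn": 0}
    - {"dx": 1.5, "dy": 3.7, "dz": 0, "turn": 0}
    - {"dx": 1.5, "dy": 3.7, "dz": 0, "turn": 0}
    - {"dx": 1.5, "dy": 3.7, "dz": 0, "turn": 0}
    - {"dx": 1.5, "dy": 3.7, "dz": 0, "turn": 0}
    - {"dx": 1.5, "dy": 3.7, "dz": 0, "turn": 0}
    - {"dx": 1.1, "dy": 2.9, "dz": -3, "turn": 0}
    - {"dx": 0, "dy": 0, "dz": -3, "turn": 0}
    - {"dx": 0, "dy": 0, "dz": -3, "turn": 0}
    - {"dx": 0, "dy": 0, "dz": 0, "turn": 0}

```text
time: 2.1
tool_pos: [0.556, 0.1411, 0.1347]
tcp_rot: [3.096, 0.527, -0.021]
wrist_force: [-1.1, -0.8, -0.7]
width: 0.585
```

```bash
python3 - <<'E'
from h import *
for n,(x0,y0,w,h) in (("top",(190,150,100,100)),("side",(200,220,110,90))):
    p,d=viewer.read_camera(n); cv2.imwrite(f"pics/{n}_a.png",cv2.resize(p[y0:y0+h,x0:x0+w,::-1],None,fx=5,fy=5,interpolation=cv2.INTER_CUBIC))
s=bot.read_state(); R=cv2.Rodrigues(s["tcp_rot"])[0]; print(s["tool_pos"],np.arctan2(R[1,0],R[0,0]),R[:,2],s["wrist_force"],s["width"],s["time"])
E
```

```text
[0.55990449 0.14109691 0.14075398] 0.3359408286222403 [-4.32654315e-03 -9.10498275e-04 -9.99990226e-01] [ 0.74294269 -0.30193452  0.77247569] 0.584809352722325 2.2
```

Call:
jog_arm:
  motion:
    - {"dx": 0.2, "dy": 0.1, "dz": -3, "turn": 0}
    - {"dx": 0, "dy": 0, "dz": -3, "turn": 0}
    - {"dx": 0, "dy": 0, "dz": -3, "turn": 0}
    - {"dx": 0, "dy": 0, "dz": -2, "turn": 0}
    - {"dx": 0, "dy": 0, "dz": -1, "turn": 0}
    - {"dx": 0, "dy": 0, "dz": -1, "turn": 0}
    - {"dx": 0, "dy": 0, "dz": 0, "turn": 0}
    - {"dx": 0, "dy": 0, "dz": 0, "turn": 0}

```text
time: 2.87
tool_pos: [0.5649, 0.1424, 0.0138]
tcp_rot: [-3.097, -0.524, -0.004]
wrist_force: [1.0, 0.8, 0.2]
width: 0.587
```

```bash
python3 - <<'E'
from h import *
P=[]
for n,(x0,y0,w,h) in (("top",(195,155,80,80)),("side",(205,235,80,80))):
    p,d=viewer.read_camera(n); P.append(cv2.resize(p[y0:y0+h,x0:x0+w,::-1],None,fx=5,fy=5,interpolation=cv2.INTER_CUBIC))
cv2.imwrite("pics/b.png",np.hstack(P))
s=bot.read_state(); R=cv2.Rodrigues(s["tcp_rot"])[0]; print(s["tool_pos"],np.arctan2(R[1,0],R[0,0]),s["wrist_force"],s["width"],s["time"])
E
```

```text
[0.5652998  0.1426286  0.01434411] 0.3356158428262072 [-0.56292097 -0.08824101 -0.22448459] 0.5858904502933276 2.9667
```

View pics/b.png

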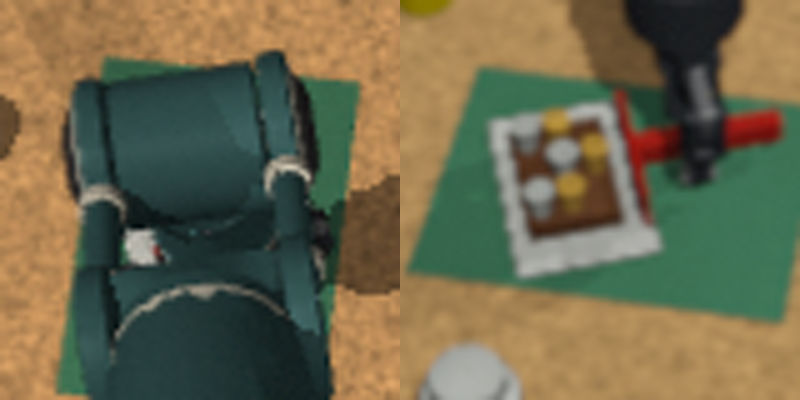

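The side view shows the fingers straddling the bar at ~(700,130), clear of the crossbar. Lower the last 5 mm and grip.

Call:
jog_arm:
  motion:
    - {"dx": 0, "dy": 0, "dz": -0.5, "turn": 0}
    - {"dx": 0, "dy": 0, "dz": 0, "turn": 0}

```text
time: 3.13
tool_pos: [0.564, 0.1425, 0.0078]
tcp_rot: [-3.097, -0.525, -0.002]
wrist_force: [0.5, -0.2, 0.4]
width: 0.588
```

Call:
jog_arm:
  motion:
    - {"dx": 0, "dy": 0, "dz": 0, "turn": 0}
    - {"dx": 0, "dy": 0, "dz": 0, "turn": 0}
    - {"dx": 0, "dy": 0, "dz": 0, "turn": 0}
    - {"dx": 0, "dy": 0, "dz": 0, "turn": 0}
    - {"dx": 0, "dy": 0, "dz": 0, "turn": 0}
    - {"dx": 0, "dy": 0, "dz": 0, "turn": 0}
    - {"dx": 0, "dy": 0, "dz": 0, "turn": 0}
    - {"dx": 0, "dy": 0, "dz": 0, "turn": 0}
    - {"dx": 0, "dy": 0, "dz": 0, "turn": 0}
    - {"dx": 0, "dy": 0, "dz": 0, "turn": 0}
  fingers: 0
  grip_force: 110

```text
time: 3.97
tool_pos: [0.5635, 0.1425, 0.0076]
tcp_rot: [-3.097, -0.525, -0.0]
wrist_force: [-2.2, 0.9, 4.7]
width: 0.139
```

```bash
cat > st.py <<'E'
from h import *
s=bot.read_state(); R=cv2.Rodrigues(s["tcp_rot"])[0]; f=s["wrist_force"]; a=np.array([.9701,-.2426]); b=np.array([.2426,.9701])
l=s["tool_pos"][:2]-[.684,-.16]
print("t",s["time"],"pos",s["tool_pos"].round(4),"yaw",np.arctan2(R[1,0],R[0,0]).round(4),"tilt",R[:2,2].round(4),"F",f.round(2),"M",s["torque"].round(3),"w",round(s["width"]*85,1))
print("rack-local TCP from mouth: x %.4f y %.4f  Fx %.2f Fy %.2f"%(l@a,l@b,f[:2]@a,f[:2]@b))
E
python3 st.py
```

```text
t 3.9667 pos [0.5635 0.1425 0.0076] yaw 0.336 tilt [-0.      0.0001] F [-2.22  0.85  4.67] M [0.077 0.383 0.159] w 11.8
rack-local TCP from mouth: x -0.1903 y 0.2642  Fx -2.36 Fy 0.29
```

Call:
jog_arm:
  motion:
    - {"dx": 0, "dy": 0, "dz": 0.5, "turn": 0}
    - {"dx": 0, "dy": 0, "dz": 1, "turn": 0}
    - {"dx": 0, "dy": 0, "dz": 2, "turn": 0}
    - {"dx": 0, "dy": 0, "dz": 3, "turn": 0}
    - {"dx": 0, "dy": 0, "dz": 3, "turn": 0}
    - {"dx": 0, "dy": 0, "dz": 3, "turn": 0}
    - {"dx": 0, "dy": 0, "dz": 3, "turn": 0}
    - {"dx": 0, "dy": 0, "dz": 2, "turn": 0}
    - {"dx": 0, "dy": 0, "dz": 1.5, "turn": 0}
    - {"dx": 0, "dy": 0, "dz": 0.5, "turn": 0}
    - {"dx": 0, "dy": 0, "dz": 0, "turn": 0}
    - {"dx": 0, "dy": 0, "dz": 0, "turn": 0}

```text
time: 4.97
tool_pos: [0.5629, 0.1422, 0.2015]
tcp_rot: [3.097, 0.525, -0.002]
wrist_force: [-0.1, -0.2, -3.8]
width: 0.144
```

```bash
python3 st.py; python3 - <<'E'
from h import *
p,d=viewer.read_camera("side"); np.save("pics/c_d.npy",d); np.save("pics/c_p.npy",p)
cv2.imwrite("pics/c.png",cv2.resize(p[130:300,190:320,::-1],None,fx=4,fy=3.5,interpolation=cv2.INTER_CUBIC))
s=bot.read_state(); t=s["tool_pos"]; y=.336; c,sn=np.cos(y),np.sin(y)
# plate/tray cloud in tool-yaw frame
X=cloud("side",d)-t; l=np.dstack([c*X[...,0]+sn*X[...,1],-sn*X[...,0]+c*X[...,1],X[...,2]])
hsv=cv2.cvtColor(p,cv2.COLOR_RGB2HSV).astype(int)
m=(l[...,0]>.03)&(l[...,0]<.14)&(abs(l[...,1])<.09)&(abs(l[...,2])<.06)
w=m&(hsv[...,1]<60)&(hsv[...,2]>110)&((abs(l[...,1])>.05))
Q=l[w]; print(len(Q),np.percentile(Q,[3,50,97],axis=0).round(4).tolist())
A=np.c_[Q[:,:2],np.ones(len(Q))]; k=np.linalg.lstsq(A,Q[:,2],rcond=None)[0]; r=Q[:,2]-A@k; g=abs(r)<.006; k=np.linalg.lstsq(A[g],Q[g,2],rcond=None)[0]; print("plate plane slopes x,y",k,g.sum(),r[g].std())
h=m|((l[...,0]>-.08)&(l[...,0]<.05)&(abs(l[...,1])<.03)&(abs(l[...,2])<.06)); h&=((hsv[...,0]<5)|(hsv[...,0]>172))&(hsv[...,1]>150)
Q=l[h]; print("red",len(Q),np.percentile(Q,[3,50,97],axis=0).round(4).tolist())
E
```

```text
t 4.9667 pos [0.5629 0.1422 0.2015] yaw 0.3357 tilt [-0.0012 -0.0003] F [-0.15 -0.21 -3.79] M [-0.065  0.19   0.029] w 12.3
rack-local TCP from mouth: x -0.1908 y 0.2637  Fx -0.09 Fy -0.24
172 [[0.0401, -0.0628, -0.0049], [0.0777, 0.0565, -0.001], [0.1218, 0.0652, 0.0024]]
plate plane slopes x,y [-1.04871694e-02 -8.13598664e-03  2.35265230e-06] 172 0.002078393885024668
red 142 [[-0.0515, -0.0264, 0.0163], [0.0188, 0.0035, 0.0276], [0.0432, 0.0399, 0.0317]]
```

View pics/c.png

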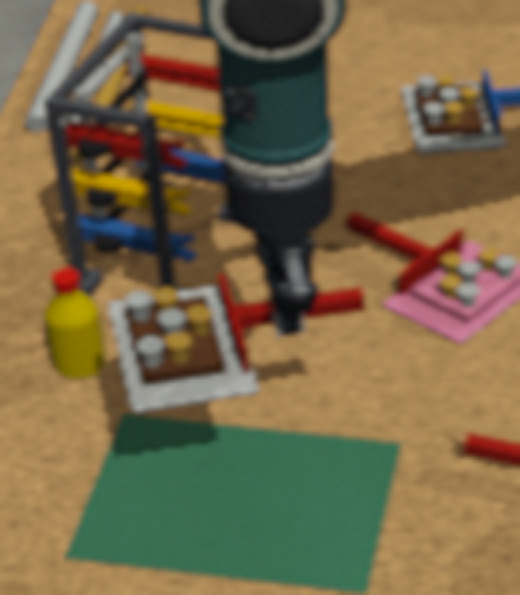

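The tray is lifted and hangs level (slope about 1%). Carry it in front of the mouth and turn it.

Call:
jog_arm:
  motion:
    - {"dx": -0.4, "dy": -1, "dz": 0, "turn": -0.03}
    - {"dx": -0.6, "dy": -2, "dz": 0, "turn": -0.05}
    - {"dx": -0.7, "dy": -2.5, "dz": 0, "turn": -0.06}
    - {"dx": -0.8, "dy": -2.8, "dz": 0, "turn": -0.07}
    - {"dx": -0.8, "dy": -2.8, "dz": 0, "turn": -0.07}
    - {"dx": -0.8, "dy": -2.8, "dz": 0, "turn": -0.07}
    - {"dx": -0.8, "dy": -2.8, "dz": 0, "turn": -0.07}
    - {"dx": -0.8, "dy": -2.8, "dz": 0, "turn": -0.06}
    - {"dx": -0.7, "dy": -2.5, "dz": 0, "turn": -0.05}
    - {"dx": -0.6, "dy": -2, "dz": -0.1, "turn": -0.03}
    - {"dx": -0.4, "dy": -1.3, "dz": -0.2, "turn": -0.021}
    - {"dx": 0, "dy": 0, "dz": 0, "turn": 0}

```text
time: 6.02
tool_pos: [0.4869, -0.1132, 0.1973]
tcp_rot: [3.116, -0.392, -0.006]
wrist_force: [-0.3, 0.8, -3.3]
width: 0.14
```

Call:
jog_arm:
  motion:
    - {"dx": 0, "dy": 0, "dz": 0, "turn": 0}
    - {"dx": 0, "dy": 0, "dz": 0, "turn": 0}

```text
time: 6.18
tool_pos: [0.4888, -0.1103, 0.1984]
tcp_rot: [-3.117, 0.385, 0.003]
wrist_force: [0.0, 0.0, -2.8]
width: 0.138
```

```bash
python3 st.py; python3 - <<'E'
from h import *
P=[]
for n,(x0,y0,w,h) in (("top",(290,110,100,110)),("side",(190,120,100,110))):
    p,d=viewer.read_camera(n); np.save(f"pics/d_{n}.npy",d); np.save(f"pics/dp_{n}.npy",p); P.append(cv2.resize(p[y0:y0+h,x0:x0+w,::-1],None,fx=4,fy=4,interpolation=cv2.INTER_CUBIC))
cv2.imwrite("pics/d.png",np.hstack(P))
E
```

```text
t 6.1833 pos [ 0.4888 -0.1103  0.1984] yaw -0.2459 tilt [-0.0016  0.0009] F [ 0.04  0.05 -2.78] M [0.057 0.094 0.028] w 11.7
rack-local TCP from mouth: x -0.2014 y 0.0008  Fx 0.03 Fy 0.06
```

View pics/d.png

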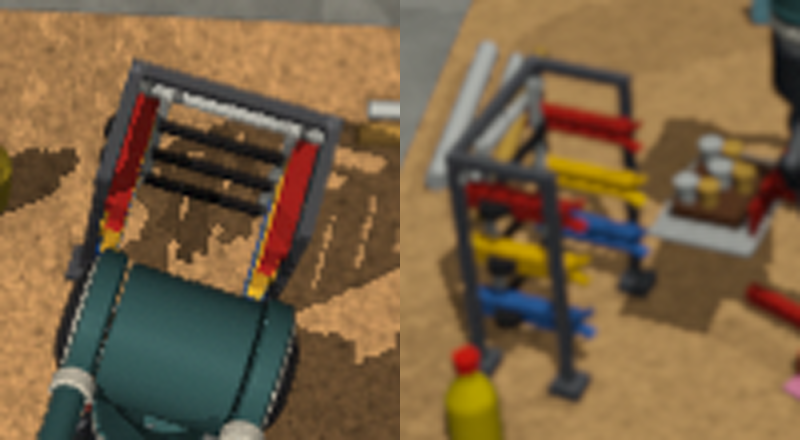

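```bash
python3 - <<'E'
from h import *
a=np.array([.9701,-.2426]); b=np.array([.2426,.9701])
L=lambda X:np.c_[(X[:,:2]-[.684,-.16])@a,(X[:,:2]-[.684,-.16])@b].round(4).tolist()
uv=lambda l:[(190+(x-400+.5)/4-.5,120+(y+.5)/4-.5) for x,y in l]
print("plate +y corners",L(ray("side",uv([(655,232),(752,253)]),.1965)))
d=np.load("pics/d_side.npy");p=np.load("pics/dp_side.npy");X=cloud("side",d)
s=bot.read_state(); t=s["tool_pos"]
l=np.dstack([(X[...,:2]-t[:2])@a,(X[...,:2]-t[:2])@b,X[...,2]])
hsv=cv2.cvtColor(p,cv2.COLOR_RGB2HSV).astype(int)
w=(l[...,0]>.03)&(l[...,0]<.14)&(abs(l[...,1])<.09)&(abs(l[...,2]-.2)<.03)&(hsv[...,1]<60)&(hsv[...,2]>110)&(abs(l[...,1])>.05)
Q=l[w]; print(len(Q),np.percentile(Q,[3,50,97],axis=0).round(4).tolist())
A=np.c_[Q[:,:2],np.ones(len(Q))]; print("plane",np.linalg.lstsq(A,Q[:,2],rcond=None)[0],"median z",np.median(Q[:,2]))
# front faces of red rails seen from side: lip/ledge z at -y rail
r=((hsv[...,0]<5)|(hsv[...,0]>172))&(hsv[...,1]>150); l2=np.dstack([(X[...,:2]-[.684,-.16])@a,(X[...,:2]-[.684,-.16])@b,X[...,2]])
for lo in np.arange(-.015,.09,.015):
    m=r&(l2[...,0]>lo)&(l2[...,0]<lo+.015)&(l2[...,1]<-.05)&(l2[...,1]>-.09)&(l2[...,2]>.16); Q=l2[m]
    if len(Q)>3: print(lo.round(3),len(Q),"y",np.percentile(Q[:,1],[5,95]).round(4),"z",np.percentile(Q[:,2],[3,50,97]).round(4))
E
```

```text
plate +y corners [[-0.0825, 0.0641], [-0.168, 0.0636]]
92 [[0.0384, 0.0515, 0.1925], [0.0786, 0.0592, 0.1974], [0.1201, 0.066, 0.2013]]
plane [-0.00031882  0.00512896  0.19688077] median z 0.19735261027561038
-0.015 16 y [-0.0678 -0.0521] z [0.1836 0.1966 0.2076]
0.0 25 y [-0.073 -0.057] z [0.1793 0.1908 0.2068]
0.015 20 y [-0.0671 -0.0553] z [0.1863 0.195  0.2084]
0.03 18 y [-0.067 -0.055] z [0.1877 0.1998 0.207 ]
0.045 18 y [-0.0667 -0.0546] z [0.187  0.1956 0.2073]
0.06 20 y [-0.0678 -0.0506] z [0.1866 0.1933 0.2049]
```

Side view: the plate's edge line runs into the near red channel, and depth puts plate and channel within ~1 mm. I'll go in gently, 1 mm higher.

Call:
jog_arm:
  motion:
    - {"dx": 0.97, "dy": -0.24, "dz": 0.1, "turn": 0}
    - {"dx": 1.46, "dy": -0.36, "dz": 0, "turn": 0}
    - {"dx": 1.46, "dy": -0.36, "dz": 0, "turn": 0}
    - {"dx": 1.07, "dy": -0.27, "dz": 0, "turn": 0}
    - {"dx": 0.5, "dy": -0.12, "dz": 0, "turn": 0}
    - {"dx": 0, "dy": 0, "dz": 0, "turn": 0}
    - {"dx": 0, "dy": 0, "dz": 0, "turn": 0}
    - {"dx": 0, "dy": 0, "dz": 0, "turn": 0}

```text
time: 6.95
tool_pos: [0.5435, -0.1238, 0.2]
tcp_rot: [-3.118, 0.384, 0.002]
wrist_force: [-0.3, -0.1, -3.0]
width: 0.14
```

```bash
python3 st.py; python3 - <<'E'
from h import *
P=[]
for n,(x0,y0,w,h) in (("top",(310,130,70,80)),("side",(210,140,70,60))):
    p,d=viewer.read_camera(n); P.append(cv2.resize(p[y0:y0+h,x0:x0+w,::-1],None,fx=6,fy=6,interpolation=cv2.INTER_CUBIC))
cv2.imwrite("pics/e.png",P[1])
E
```

```text
t 6.95 pos [ 0.5435 -0.1238  0.2   ] yaw -0.245 tilt [-0.0011  0.0004] F [-0.3  -0.08 -3.  ] M [ 0.048  0.154 -0.012] w 11.9
rack-local TCP from mouth: x -0.1451 y 0.0010  Fx -0.27 Fy -0.15
```

View pics/e.png

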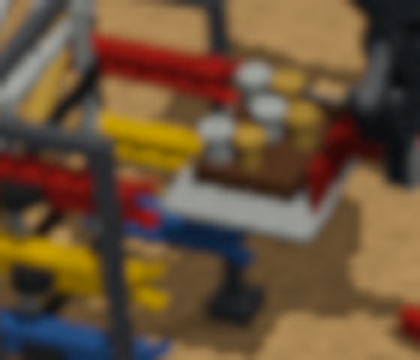

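The rear corner (165,205) sits between the near rail's flare tips (160,195) and (155,215), so it's aligned. Creep in, watching the forces.

Call:
jog_arm:
  motion:
    - {"dx": 0.29, "dy": -0.07, "dz": 0, "turn": 0}
    - {"dx": 0.29, "dy": -0.07, "dz": 0, "turn": 0}
    - {"dx": 0.29, "dy": -0.07, "dz": 0, "turn": 0}
    - {"dx": 0.29, "dy": -0.08, "dz": 0, "turn": 0}
    - {"dx": 0, "dy": 0, "dz": 0, "turn": 0}

```text
time: 7.47
tool_pos: [0.5564, -0.1273, 0.2005]
tcp_rot: [3.118, -0.384, 0.001]
wrist_force: [0.2, -0.2, -3.2]
width: 0.141
```

Call:
jog_arm:
  motion:
    - {"dx": 0.29, "dy": -0.07, "dz": 0, "turn": 0}
    - {"dx": 0.29, "dy": -0.07, "dz": 0, "turn": 0}
    - {"dx": 0.29, "dy": -0.07, "dz": 0, "turn": 0}
    - {"dx": 0, "dy": 0, "dz": 0, "turn": 0}

```text
time: 7.8
tool_pos: [0.5649, -0.1293, 0.2001]
tcp_rot: [3.118, -0.384, 0.0]
wrist_force: [-0.3, -0.3, -3.4]
width: 0.138
```

```bash
python3 st.py
```

```text
t 7.8 pos [ 0.5649 -0.1293  0.2001] yaw -0.2452 tilt [ 0. -0.] F [-0.29 -0.31 -3.38] M [ 0.155  0.141 -0.004] w 11.7
rack-local TCP from mouth: x -0.1230 y 0.0009  Fx -0.21 Fy -0.37
```

Call:
jog_arm:
  motion:
    - {"dx": 0.29, "dy": -0.07, "dz": 0, "turn": 0}
    - {"dx": 0.29, "dy": -0.07, "dz": 0, "turn": 0}
    - {"dx": 0.29, "dy": -0.08, "dz": 0, "turn": 0}
    - {"dx": 0, "dy": 0, "dz": 0, "turn": 0}

```text
time: 8.13
tool_pos: [0.5737, -0.1315, 0.2002]
tcp_rot: [3.118, -0.384, 0.001]
wrist_force: [0.3, -0.5, -4.7]
width: 0.14
```

Call:
jog_arm:
  motion:
    - {"dx": 0.29, "dy": -0.07, "dz": 0, "turn": 0}
    - {"dx": 0.29, "dy": -0.07, "dz": 0, "turn": 0}
    - {"dx": 0.29, "dy": -0.07, "dz": 0, "turn": 0}
    - {"dx": 0.29, "dy": -0.08, "dz": 0, "turn": 0}
    - {"dx": 0, "dy": 0, "dz": 0, "turn": 0}

```text
time: 8.55
tool_pos: [0.5853, -0.1344, 0.2002]
tcp_rot: [3.118, -0.384, 0.001]
wrist_force: [1.8, -0.7, -4.6]
width: 0.141
```

```bash
python3 st.py
```

```text
t 8.55 pos [ 0.5853 -0.1344  0.2002] yaw -0.2452 tilt [ 0.0004 -0.0001] F [ 1.82 -0.73 -4.61] M [ 0.036  0.227 -0.034] w 12.0
rack-local TCP from mouth: x -0.1019 y 0.0009  Fx 1.95 Fy -0.27
```

Call:
jog_arm:
  motion:
    - {"dx": 0, "dy": 0, "dz": -0.1, "turn": 0}
    - {"dx": 0, "dy": 0, "dz": 0, "turn": 0}
    - {"dx": 0, "dy": 0, "dz": 0, "turn": 0}

```text
time: 8.8
tool_pos: [0.585, -0.1344, 0.1996]
tcp_rot: [3.118, -0.384, 0.001]
wrist_force: [0.6, 0.2, -4.3]
width: 0.136
```

Call:
jog_arm:
  motion:
    - {"dx": 0, "dy": 0, "dz": -0.1, "turn": 0}
    - {"dx": 0, "dy": 0, "dz": 0, "turn": 0}
    - {"dx": 0, "dy": 0, "dz": 0, "turn": 0}

```text
time: 9.05
tool_pos: [0.5847, -0.1342, 0.1985]
tcp_rot: [3.118, -0.384, 0.0]
wrist_force: [-0.0, 0.1, -1.6]
width: 0.144
```

Call:
jog_arm:
  motion:
    - {"dx": 0, "dy": 0, "dz": -0.1, "turn": 0}
    - {"dx": 0, "dy": 0, "dz": 0, "turn": 0}
    - {"dx": 0, "dy": 0, "dz": 0, "turn": 0}

```text
time: 9.3
tool_pos: [0.5846, -0.1342, 0.1973]
tcp_rot: [-3.118, 0.384, 0.0]
wrist_force: [-0.4, -0.4, -3.1]
width: 0.141
```

Call:
jog_arm:
  motion:
    - {"dx": 0, "dy": 0, "dz": -0.1, "turn": 0}
    - {"dx": 0, "dy": 0, "dz": 0, "turn": 0}
    - {"dx": 0, "dy": 0, "dz": 0, "turn": 0}

```text
time: 9.55
tool_pos: [0.5846, -0.1342, 0.1962]
tcp_rot: [-3.118, 0.384, 0.0]
wrist_force: [0.1, -0.0, -2.7]
width: 0.139
```

Call:
jog_arm:
  motion:
    - {"dx": 0, "dy": 0, "dz": -0.1, "turn": 0}
    - {"dx": 0, "dy": 0, "dz": 0, "turn": 0}
    - {"dx": 0, "dy": 0, "dz": 0, "turn": 0}

```text
time: 9.8
tool_pos: [0.5846, -0.1342, 0.1952]
tcp_rot: [-3.118, 0.384, 0.0]
wrist_force: [0.4, 0.1, -3.6]
width: 0.145
```

```bash
python3 st.py
```

```text
t 9.8 pos [ 0.5846 -0.1342  0.1952] yaw -0.2452 tilt [-0.0002  0.0001] F [ 0.39  0.06 -3.62] M [ 0.056  0.117 -0.019] w 12.3
rack-local TCP from mouth: x -0.1027 y 0.0009  Fx 0.37 Fy 0.15
```

Call:
jog_arm:
  motion:
    - {"dx": 0, "dy": 0, "dz": -0.1, "turn": 0}
    - {"dx": 0, "dy": 0, "dz": 0, "turn": 0}
    - {"dx": 0, "dy": 0, "dz": 0, "turn": 0}

```text
time: 10.05
tool_pos: [0.5849, -0.1343, 0.1944]
tcp_rot: [-3.118, 0.384, -0.001]
wrist_force: [-0.2, -0.6, -2.2]
width: 0.141
```

Call:
jog_arm:
  motion:
    - {"dx": 0, "dy": 0, "dz": -0.05, "turn": 0}
    - {"dx": 0, "dy": 0, "dz": 0, "turn": 0}
    - {"dx": 0, "dy": 0, "dz": 0, "turn": 0}

```text
time: 10.3
tool_pos: [0.5848, -0.1343, 0.1941]
tcp_rot: [3.118, -0.384, 0.001]
wrist_force: [-0.4, 0.2, -1.9]
width: 0.141
```

```bash
python3 st.py
```

```text
t 10.3 pos [ 0.5848 -0.1343  0.1941] yaw -0.2452 tilt [ 0.0004 -0.0001] F [-0.45  0.23 -1.85] M [0.052 0.039 0.032] w 12.0
rack-local TCP from mouth: x -0.1025 y 0.0009  Fx -0.49 Fy 0.11
```

Contacts felt: lip at TCP z≈0.2000, ledge at ≈0.1945. Ride ~1 mm above the ledge and go in to just before the brake.

Call:
jog_arm:
  motion:
    - {"dx": 0.1, "dy": -0.02, "dz": 0.1, "turn": 0}
    - {"dx": 0.39, "dy": -0.1, "dz": 0, "turn": 0}
    - {"dx": 0.39, "dy": -0.1, "dz": 0, "turn": 0}
    - {"dx": 0.39, "dy": -0.1, "dz": 0, "turn": 0}
    - {"dx": 0.39, "dy": -0.09, "dz": 0, "turn": 0}
    - {"dx": 0, "dy": 0, "dz": 0, "turn": 0}

```text
time: 10.8
tool_pos: [0.6022, -0.1386, 0.1947]
tcp_rot: [3.118, -0.384, 0.001]
wrist_force: [-0.5, 0.1, -3.3]
width: 0.143
```

Call:
jog_arm:
  motion:
    - {"dx": 0.29, "dy": -0.07, "dz": 0, "turn": 0}
    - {"dx": 0.29, "dy": -0.07, "dz": 0, "turn": 0}
    - {"dx": 0.29, "dy": -0.08, "dz": 0, "turn": 0}
    - {"dx": 0, "dy": 0, "dz": 0, "turn": 0}
    - {"dx": 0, "dy": 0, "dz": 0, "turn": 0}

```text
time: 11.22
tool_pos: [0.6101, -0.1406, 0.1947]
tcp_rot: [-3.118, 0.384, 0.0]
wrist_force: [0.1, 0.6, -2.4]
width: 0.145
```

```bash
python3 st.py
```

```text
t 11.2167 pos [ 0.6101 -0.1406  0.1947] yaw -0.2452 tilt [-0.0002  0.    ] F [ 0.12  0.56 -2.41] M [ 0.035  0.169 -0.043] w 12.3
rack-local TCP from mouth: x -0.0764 y 0.0009  Fx -0.02 Fy 0.57
```

Call:
jog_arm:
  motion:
    - {"dx": 0.19, "dy": -0.05, "dz": 0, "turn": 0}
    - {"dx": 0.19, "dy": -0.05, "dz": 0, "turn": 0}
    - {"dx": 0.19, "dy": -0.05, "dz": 0, "turn": 0}
    - {"dx": 0, "dy": 0, "dz": 0, "turn": 0}

```text
time: 11.55
tool_pos: [0.6137, -0.142, 0.1944]
tcp_rot: [3.118, -0.383, -0.008]
wrist_force: [-6.8, -0.1, 0.3]
width: 0.141
```

Call:
jog_arm:
  motion:
    - {"dx": 0.19, "dy": -0.05, "dz": 0, "turn": 0}
    - {"dx": 0.19, "dy": -0.05, "dz": 0, "turn": 0}
    - {"dx": 0.19, "dy": -0.04, "dz": 0, "turn": 0}

```text
time: 11.8
tool_pos: [0.616, -0.1431, 0.1942]
tcp_rot: [3.118, -0.382, -0.019]
wrist_force: [-15.0, 0.6, 4.2]
width: 0.142
```

Call:
jog_arm:
  motion:
    - {"dx": 0.19, "dy": -0.05, "dz": 0, "turn": 0}
    - {"dx": 0.19, "dy": -0.05, "dz": 0, "turn": 0}
    - {"dx": 0.19, "dy": -0.05, "dz": 0, "turn": 0}

```text
time: 12.05
tool_pos: [0.6258, -0.146, 0.1947]
tcp_rot: [3.116, -0.385, -0.004]
wrist_force: [-5.4, -2.8, -1.9]
width: 0.14
```

```bash
python3 st.py
```

```text
t 12.05 pos [ 0.6258 -0.146   0.1947] yaw -0.2458 tilt [-0.0026 -0.0015] F [-5.45 -2.77 -1.91] M [-0.378  0.777 -0.286] w 11.9
rack-local TCP from mouth: x -0.0598 y -0.0005  Fx -4.61 Fy -4.01
```

Call:
jog_arm:
  motion:
    - {"dx": 0, "dy": 0, "dz": 0, "turn": 0}
    - {"dx": 0, "dy": 0, "dz": 0, "turn": 0}

```text
time: 12.22
tool_pos: [0.6264, -0.1459, 0.1947]
tcp_rot: [3.116, -0.385, -0.002]
wrist_force: [-3.8, -3.6, -2.3]
width: 0.14
```

```bash
python3 st.py; python3 - <<'E'
from h import *
p,d=viewer.read_camera("side"); cv2.imwrite("pics/f.png",cv2.resize(p[140:200,205:285,::-1],None,fx=8,fy=8,interpolation=cv2.INTER_CUBIC))
E
```

```text
t 12.2167 pos [ 0.6264 -0.1459  0.1947] yaw -0.2461 tilt [-0.0014 -0.0012] F [-3.81 -3.57 -2.33] M [-0.587  0.709 -0.322] w 11.9
rack-local TCP from mouth: x -0.0593 y -0.0003  Fx -2.83 Fy -4.38
```

View pics/f.png

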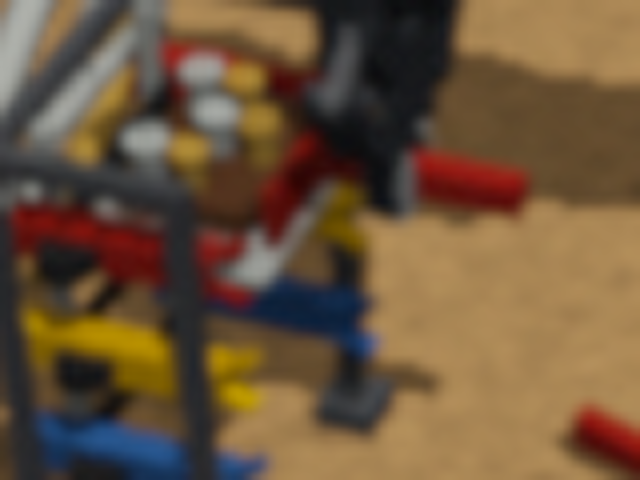

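The plate is in the channel (front +y corner at ~(265,285)) and past the roller's bite. Continue in small steps towards the stop.

Call:
jog_arm:
  motion:
    - {"dx": 0.15, "dy": -0.04, "dz": 0, "turn": 0}
    - {"dx": 0.15, "dy": -0.04, "dz": 0, "turn": 0}
    - {"dx": 0, "dy": 0, "dz": 0, "turn": 0}

```text
time: 12.52
tool_pos: [0.6296, -0.1465, 0.1947]
tcp_rot: [3.117, -0.385, -0.002]
wrist_force: [-3.4, -4.2, -1.2]
width: 0.144
```

Call:
jog_arm:
  motion:
    - {"dx": 0.1, "dy": -0.02, "dz": 0, "turn": 0}
    - {"dx": 0.1, "dy": -0.03, "dz": 0, "turn": 0}
    - {"dx": 0, "dy": 0, "dz": 0, "turn": 0}

```text
time: 12.77
tool_pos: [0.6306, -0.1465, 0.1945]
tcp_rot: [3.117, -0.385, -0.005]
wrist_force: [-6.9, -2.5, -1.0]
width: 0.143
```

Call:
jog_arm:
  motion:
    - {"dx": 0.1, "dy": -0.03, "dz": 0, "turn": 0}
    - {"dx": 0.1, "dy": -0.02, "dz": 0, "turn": 0}
    - {"dx": 0, "dy": 0, "dz": 0, "turn": 0}

```text
time: 13.02
tool_pos: [0.631, -0.1466, 0.1943]
tcp_rot: [3.118, -0.385, -0.011]
wrist_force: [-11.9, -1.4, 1.5]
width: 0.144
```

```bash
python3 st.py
```

```text
t 13.0167 pos [ 0.631  -0.1466  0.1943] yaw -0.2457 tilt [-0.007   0.0008] F [-11.86  -1.42   1.54] M [-0.311  1.616 -0.316] w 12.3
rack-local TCP from mouth: x -0.0547 y 0.0001  Fx -11.16 Fy -4.25
```

The slope is ~9–10 N/mm at the TCP, which matches the buffers. Build up the push gradually, aiming for ~18 N at the wrist (17 N plus a little of the brake's drag).

Call:
jog_arm:
  motion:
    - {"dx": 0.1, "dy": -0.03, "dz": 0, "turn": 0}
    - {"dx": 0, "dy": 0, "dz": 0, "turn": 0}

```text
time: 13.18
tool_pos: [0.6312, -0.1468, 0.1942]
tcp_rot: [-3.118, 0.385, 0.014]
wrist_force: [-14.2, -1.3, 2.7]
width: 0.141
```

Call:
jog_arm:
  motion:
    - {"dx": 0.1, "dy": -0.03, "dz": 0, "turn": 0}
    - {"dx": 0, "dy": 0, "dz": 0, "turn": 0}

```text
time: 13.35
tool_pos: [0.6314, -0.1468, 0.1942]
tcp_rot: [-3.118, 0.385, 0.017]
wrist_force: [-16.3, -0.5, 3.7]
width: 0.14
```

```bash
python3 st.py
```

```text
t 13.35 pos [ 0.6314 -0.1468  0.1942] yaw -0.2456 tilt [-0.0104  0.0017] F [-16.32  -0.48   3.69] M [-0.101  2.184 -0.344] w 11.9
rack-local TCP from mouth: x -0.0542 y 0.0000  Fx -15.72 Fy -4.42
```

Call:
jog_arm:
  motion:
    - {"dx": 0.1, "dy": -0.02, "dz": 0, "turn": 0}
    - {"dx": 0, "dy": 0, "dz": 0, "turn": 0}
    - {"dx": 0, "dy": 0, "dz": 0, "turn": 0}

```text
time: 13.6
tool_pos: [0.6316, -0.1468, 0.1941]
tcp_rot: [-3.117, 0.385, 0.019]
wrist_force: [-18.1, 0.9, 4.8]
width: 0.143
```

```bash
python3 st.py
```

```text
t 13.6 pos [ 0.6316 -0.1468  0.1941] yaw -0.2456 tilt [-0.0119  0.002 ] F [-18.07   0.88   4.81] M [-0.05   2.535 -0.362] w 12.1
rack-local TCP from mouth: x -0.0540 y 0.0001  Fx -17.74 Fy -3.53
```

Call:
jog_arm:
  motion:
    - {"dx": 0.04, "dy": -0.01, "dz": 0, "turn": 0}
    - {"dx": 0, "dy": 0, "dz": 0, "turn": 0}
    - {"dx": 0, "dy": 0, "dz": 0, "turn": 0}
    - {"dx": 0, "dy": 0, "dz": 0, "turn": 0}
    - {"dx": 0, "dy": 0, "dz": 0, "turn": 0}

```text
time: 14.02
tool_pos: [0.6316, -0.1469, 0.1941]
tcp_rot: [-3.117, 0.385, 0.02]
wrist_force: [-19.9, -0.2, 6.4]
width: 0.143
```

Call:
jog_arm:
  motion:
    - {"dx": 0, "dy": 0, "dz": 0, "turn": 0}
    - {"dx": 0, "dy": 0, "dz": 0, "turn": 0}
    - {"dx": 0, "dy": 0, "dz": 0, "turn": 0}
    - {"dx": 0, "dy": 0, "dz": 0, "turn": 0}

```text
time: 14.35
tool_pos: [0.6317, -0.1469, 0.1942]
tcp_rot: [-3.117, 0.385, 0.02]
wrist_force: [-19.3, 0.7, 5.7]
width: 0.142
```

```bash
python3 st.py
```

```text
t 14.35 pos [ 0.6317 -0.1469  0.1942] yaw -0.2456 tilt [-0.0126  0.0021] F [-19.32   0.68   5.66] M [-0.072  2.702 -0.298] w 12.1
rack-local TCP from mouth: x -0.0539 y 0.0000  Fx -18.91 Fy -4.03
```

Held ~0.75 s at ~18–19 N on the wrist. Ease off before letting go.

Call:
jog_arm:
  motion:
    - {"dx": -0.1, "dy": 0.02, "dz": 0, "turn": 0}
    - {"dx": -0.1, "dy": 0.03, "dz": 0, "turn": 0}
    - {"dx": -0.1, "dy": 0.02, "dz": 0, "turn": 0}
    - {"dx": -0.1, "dy": 0.03, "dz": 0, "turn": 0}
    - {"dx": 0, "dy": 0, "dz": 0, "turn": 0}

```text
time: 14.77
tool_pos: [0.6313, -0.1464, 0.1945]
tcp_rot: [-3.118, 0.385, 0.007]
wrist_force: [-8.5, -1.1, -0.4]
width: 0.142
```

```bash
python3 st.py
```

```text
t 14.7667 pos [ 0.6313 -0.1464  0.1945] yaw -0.2458 tilt [-0.0044  0.0007] F [-8.54 -1.1  -0.38] M [-0.286  1.305 -0.363] w 12.1
rack-local TCP from mouth: x -0.0545 y 0.0004  Fx -8.02 Fy -3.14
```

Call:
jog_arm:
  motion:
    - {"dx": -0.1, "dy": 0.03, "dz": 0, "turn": 0}
    - {"dx": -0.08, "dy": 0.02, "dz": 0, "turn": 0}
    - {"dx": 0, "dy": 0, "dz": 0, "turn": 0}
    - {"dx": 0, "dy": 0, "dz": 0, "turn": 0}

```text
time: 15.1
tool_pos: [0.6309, -0.1463, 0.1946]
tcp_rot: [3.118, -0.385, -0.003]
wrist_force: [-5.3, -2.2, -0.5]
width: 0.141
```

```bash
python3 st.py
```

```text
t 15.1 pos [ 0.6309 -0.1463  0.1946] yaw -0.2456 tilt [-0.0017 -0.0001] F [-5.34 -2.17 -0.54] M [-0.41   0.808 -0.417] w 12.0
rack-local TCP from mouth: x -0.0549 y 0.0004  Fx -4.65 Fy -3.40
```

Call:
jog_arm:
  motion:
    - {"dx": 0, "dy": 0, "dz": 0, "turn": 0}
    - {"dx": 0, "dy": 0, "dz": 0, "turn": 0}
    - {"dx": 0, "dy": 0, "dz": 0, "turn": 0}
    - {"dx": 0, "dy": 0, "dz": 0, "turn": 0}
    - {"dx": 0, "dy": 0, "dz": 0, "turn": 0}
    - {"dx": 0, "dy": 0, "dz": 0, "turn": 0}
  fingers: 4.5
  grip_force: 20

```text
time: 15.6
tool_pos: [0.6321, -0.146, 0.1952]
tcp_rot: [-3.118, 0.384, -0.002]
wrist_force: [0.0, -0.0, 0.4]
width: 0.524
```

```bash
python3 st.py
```

```text
t 15.6 pos [ 0.6321 -0.146   0.1952] yaw -0.2449 tilt [ 0.001 -0.   ] F [ 0.   -0.04  0.39] M [0.06  0.013 0.02 ] w 44.5
rack-local TCP from mouth: x -0.0537 y 0.0010  Fx 0.01 Fy -0.04
```

Released and force-free. Rise straight up, then back away from the rack.

Call:
jog_arm:
  motion:
    - {"dx": 0, "dy": 0, "dz": 0.5, "turn": 0}
    - {"dx": 0, "dy": 0, "dz": 1, "turn": 0}
    - {"dx": 0, "dy": 0, "dz": 2, "turn": 0}
    - {"dx": 0, "dy": 0, "dz": 3, "turn": 0}
    - {"dx": 0, "dy": 0, "dz": 3, "turn": 0}
    - {"dx": -2, "dy": 0.5, "dz": 2, "turn": 0}
    - {"dx": -3, "dy": 0.7, "dz": 0, "turn": 0}
    - {"dx": -3, "dy": 0.7, "dz": 0, "turn": 0}
    - {"dx": -3, "dy": 0.7, "dz": 0, "turn": 0}
    - {"dx": -2, "dy": 0.5, "dz": 0, "turn": 0}
    - {"dx": 0, "dy": 0, "dz": 0, "turn": 0}
    - {"dx": 0, "dy": 0, "dz": 0, "turn": 0}

```text
time: 16.6
tool_pos: [0.5014, -0.1151, 0.3115]
tcp_rot: [3.118, -0.384, 0.005]
wrist_force: [0.0, -0.5, -0.4]
width: 0.521
```

```bash
python3 st.py; python3 - <<'E'
from h import *
p,d=viewer.read_camera("side")
a=cv2.resize(p[130:200,195:295,::-1],None,fx=5,fy=5,interpolation=cv2.INTER_CUBIC); cv2.imwrite("pics/g.png",a)
p0=np.load("pics/side_p.npy"); df=cv2.absdiff(p,p0).max(2)
for nm,(x0,y0,x1,y1) in dict(oiler=(198,203,220,242),chuck=(205,302,232,328),yellow=(270,335,345,385),blue=(288,148,338,175)).items(): print(nm,"changed px",(df[y0:y1,x0:x1]>40).sum())
a=np.array([.9701,-.2426]);b=np.array([.2426,.9701]); X=cloud("side",d); l=np.dstack([(X[...,:2]-[.684,-.16])@a,(X[...,:2]-[.684,-.16])@b,X[...,2]])
hsv=cv2.cvtColor(p,cv2.COLOR_RGB2HSV).astype(int); r=((hsv[...,0]<5)|(hsv[...,0]>172))&(hsv[...,1]>150)&(abs(l[...,1])<.03)&(l[...,0]>-.15)&(l[...,0]<.02)&(l[...,2]>.17)
Q=l[r]; print("handle",len(Q),np.percentile(Q,[2,50,98],axis=0).round(4).tolist())
for s in (-.1,-.06): print(s,np.median(Q[abs(Q[:,0]-s)<.015],axis=0).round(4))
E
```

```text
t 16.6 pos [ 0.5014 -0.1151  0.3115] yaw -0.2453 tilt [ 0.003  -0.0008] F [ 0.04 -0.49 -0.36] M [-0.008 -0.031 -0.047] w 44.3
rack-local TCP from mouth: x -0.1880 y -0.0007  Fx 0.16 Fy -0.46
oiler changed px 0
chuck changed px 0
yellow changed px 0
blue changed px 518
handle 163 [[-0.1097, -0.0235, 0.2057], [-0.0512, 0.004, 0.2191], [-0.0164, 0.0274, 0.2259]]
-0.1 [-0.1007  0.0042  0.2183]
-0.06 [-0.059   0.0044  0.2189]
```

View pics/g.png

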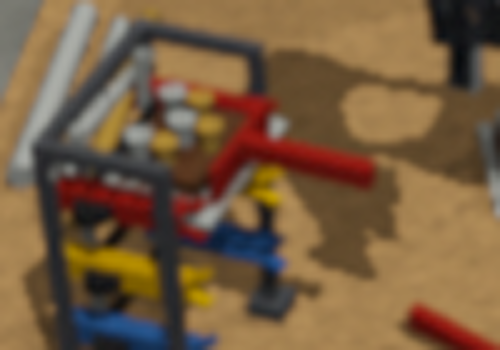

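Final view: the tray sits level in the red pair, handle from (250,140) to (370,170), and the gripper is clear. The blue region's change is probably the arm's shadow, so I'll check that before handing in.

```bash
python3 - <<'E'
from h import *
for n,box in (("top",(390,228,438,290)),("side",(288,148,338,175))):
    x0,y0,x1,y1=box; p0=np.load(f"pics/{n}_p.npy"); p,d=viewer.read_camera(n)
    c=[]
    for q in (p0,p):
        h=cv2.cvtColor(q,cv2.COLOR_RGB2HSV)[y0:y1,x0:x1].astype(int); m=(h[...,0]>105)&(h[...,0]<125)&(h[...,1]>150); c.append((m.sum(),np.argwhere(m).mean(0).round(2) if m.any() else None))
    print(n,c)
E
```

```text
top [(np.int64(144), array([42.19, 30.72])), (np.int64(143), array([42.34, 30.72]))]
side [(np.int64(66), array([ 8.86, 33.7 ])), (np.int64(54), array([ 9.  , 33.72]))]
```

```bash
python3 -c "
from workcell import bot
print(bot.read_state()['time']); print(bot.finish_job())"
```

```text
16.75
the job is handed in; nothing more can be done
None
```

The red tray is on the red (top) rail pair, pushed past the brake roller and seated against the rear stop. I handed the job in at 16.75 s; no verdict was reported.

- **Push:** I eased the force up at the stop and held it for about 0.75 s at 18–19 N at the wrist along the rails. About 3–4 N of that is brake drag, so the buffers took roughly 15–16 N. I eased off to about 5 N before letting go.
- **Forces:** The highest reading was about 20 N. When the plate first met the roller it caught briefly, and the reading reached about 15 N before it slipped through. Readings come only at the end of each move, so a short peak between them could have been missed.
- **Stop position:** Measured from the handle end, the rear edge sits about 69–70 mm inside the mouth. From the gripper position I got about 67 mm. Both fit the stop's range of 68–90 mm within measuring error, and the force rose at about the 9 N/mm given for the buffers.
- **Rack height:** In the images the whole rack stands about 12 mm higher than with its feet on the bench. I confirmed the channel height by feeling the ledge and the upper lip.
- **Final check:** The tray is level in its rails and the gripper is clear of everything. The oil bottle, the chuck and the yellow tray show no change. The blue tray's surroundings changed in the side picture, which I put down to the arm's shadow, because its handle had not moved in either camera.

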